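# Refill the flavouring caddy on the bakery bench

### The arm

A 6-joint arm with a two-finger parallel gripper is mounted at the origin on the work surface. World frame = base frame: x ahead of the robot, y to its left, z up, the work surface at z = 0. Lengths are in m, angles in rad, forces in N, time in s.
With the tool pointing down it reaches from about 0.275 to 0.725 m from the base axis. Payload 5.6 kg.
Tool frame: the origin (TCP) lies at the very end of the fingers, on their centre line; the grasp point (between the pads) lies 19 mm behind it; z points along the fingers, y is the line along which they close (so a half turn about z gives the same grasp; the last joint's range is limited). The gripper opens to 85 mm and grips with 20 to 120 N. Pads are 22 mm wide; open, the fingers measure 114 mm over their backs; the gripper's body (76 mm by 85 mm) begins 54 mm behind the grasp point. The pads swing forward as they close: fully open they stand 13 mm farther back than shut.
Start: joints at [1.556, 0.255, 0.108, 0, -1.424, -0.285], TCP at [0.162, 0.525, 0.231] pointing down, gripper open.
Joint ranges: [-2.95, 2.95], [-1.21, 1.97], [-1.09, 1.5], [-2.87, 1.71], [-2.94, -0.07], [-3.05, 3.05]. Speed limits (rad/s): [2.57, 2.57, 3.14, 3.14, 3.14, 3.14].

### API

Orientations are given as a unit quaternion [x, y, z, w].
In Python, from rig import sensors, viewer, ctrl gives the robot as it stands. The module is installed in compiled form; this text tells all that it offers.
- The arm moves only by the tool carry_out, never from a script. Its arguments are lists of equal length, an entry for each row: "claw": the closure, from 0 (fully open) to 1 (shut); "linear": the shift along the tool's x, y, z in cm, a list of three; "dr": the turn, a rotation vector about the tool's x, y, z in units of 6 degrees (1.0 is 6 degrees), a list of three. In form: {"claw": [claw, ...], "linear": [[dx, dy, dz], ...], "dr": [[ax, ay, az], ...]}. A call has 1 to 12 rows; each row is the pose to reach, as a shift and turn from the pose commanded when the call began, along the tool's axes at that moment; what a row does not reach only later rows make up. A row lasts 1/8 s, in which the tool goes at most 62.5 mm and 10.7 degrees, less where a joint would pass 70% of its speed; a pose out of reach is approached as far as the arm can. A call with a gripper value outside its range is refused whole. The fingers move at their own pace and stop on an object; "newtons" is the grip in N (left out, the last holds). Time passes only in rows, so rows that repeat a pose let the fingers close. It gives the time, the measured TCP pose, the force, the opening and the grip force at its end, in the units of the state.
- sensors.read_state(): the state, without advancing time (a new reading comes with each control period).
- viewer.capture(name): name is "scene" or "top"; returns a dict with "color" (384x512x3 uint8, red, green, blue), "vfov" (degrees; the focal length in pixels is half the picture's height over the tangent of half this angle, whatever the lens; pixels are square), "cx", "cy" (the principal point, pixels), "k1" (the pictures are not rectified: a ray, as slopes to the right and down, at radius r is drawn at 1 + k1 r^2 times it, then the intrinsics apply), "R" (3x3) and "t" (3): a world point X has camera coordinates R X + t. Camera axes: x right, y down, z forward; pixel columns grow to the right and rows downward; lengths in m; the calibration is good to about 2 mm. A picture is of the moment at which its call begins. There is no depth.
- ctrl.job_done(): hands the job in; it is judged then, once.
The state is a dict: "time": time; "q": joint angles; "dq": joint speeds; "tau": joint torques, N m; "ee_pos": TCP position; "eef_rot": TCP orientation; "wrist_force": force on the tool from outside, world axes, zero at the start; "torque": the same for the moment, N m; "width": finger opening in m; "finger_force": force on a finger pad.
Only numpy, scipy, OpenCV 4.12 (cv2) and the standard library are available. Lean on these libraries where they do the work, as an engineer would, in place of code of your own. Each camera call takes 0.05 s, during which the arm holds its last target. There are 200 camera calls.

### The job

Put the three small flavouring bottles and the tall one, now standing about on the bench, into the round cake tin with the three small bottles already in it, so that the tall bottle stands in the middle and all six small ones stand around it. Set each one down gently, upright on the tin's floor, without dropping it in or tipping any bottle over, and leave the two squat jars where they are.

Things in the scene. Friction and masses are not known exactly. Their poses are not given: they have to be found in the camera images.
- bottle_a: small loose flavouring bottle standing upright on the bench outside the tin, about 100 g; to be put into the tin, gripped by the cap. Amber glass, black screw cap. 34 mm across, 92 mm high: straight body up to 48 mm, shoulder to 58, neck 17 mm across to 68, cap 22 mm across from 68 to 92 mm. Origin: centre of underside, z up its axis
- bottle_b: small loose flavouring bottle standing upright on the bench outside the tin, about 100 g; to be put into the tin, gripped by the cap. Amber glass, black screw cap. 34 mm across, 92 mm high: straight body up to 48 mm, shoulder to 58, neck 17 mm across to 68, cap 22 mm across from 68 to 92 mm. Origin: centre of underside, z up its axis
- bottle_c: small loose flavouring bottle standing upright on the bench outside the tin, about 100 g; to be put into the tin, gripped by the cap. Amber glass, black screw cap. 34 mm across, 92 mm high: straight body up to 48 mm, shoulder to 58, neck 17 mm across to 68, cap 22 mm across from 68 to 92 mm. Origin: centre of underside, z up its axis
- tall_bottle: tall loose flavouring bottle, amber glass with black screw cap, standing upright on the bench, about 160 g. 38 mm across and 124 mm high in all: straight body up to 80 mm, sloping shoulder to 90 mm, slim neck 23 mm across to 100 mm, cap 28 mm across from 100 to 124 mm. Grip it by the cap. Origin: centre of its underside, z up along its axis
- tin: round steel cake tin used as bottle caddy, open on top, loose on the bench, 0.5 kg. 129 mm across, 58 mm high; inside 124 mm across, floor 3 mm thick. Room for seven bottles: one in the middle, six in a ring of 40 mm radius, 60 degrees apart (about 6 mm air between neighbours). At the start three ring places are taken; middle and three ring places are free. Origin: centre of underside, z up
- set_a: small flavouring bottle, same kind as the loose ones, about 100 g, already standing upright in the tin's ring, loose on its floor; it stays there. Amber glass, black screw cap. 34 mm across, 92 mm high: straight body up to 48 mm, shoulder to 58, neck 17 mm across to 68, cap 22 mm across from 68 to 92 mm. Origin: centre of underside, z up its axis
- set_b: small flavouring bottle, same kind as the loose ones, about 100 g, already standing upright in the tin's ring, loose on its floor; it stays there. Amber glass, black screw cap. 34 mm across, 92 mm high: straight body up to 48 mm, shoulder to 58, neck 17 mm across to 68, cap 22 mm across from 68 to 92 mm. Origin: centre of underside, z up its axis
- set_c: small flavouring bottle, same kind as the loose ones, about 100 g, already standing upright in the tin's ring, loose on its floor; it stays there. Amber glass, black screw cap. 34 mm across, 92 mm high: straight body up to 48 mm, shoulder to 58, neck 17 mm across to 68, cap 22 mm across from 68 to 92 mm. Origin: centre of underside, z up its axis
- jar_a: squat amber spice jar with a broad black lid, standing on the bench, loose, about 180 g; not to be moved. 54 mm across, 55 mm high, lid 50 mm across. Origin: centre of its underside, z up
- jar_b: squat amber spice jar with a broad black lid, standing on the bench, loose, about 180 g; not to be moved. 54 mm across, 55 mm high, lid 50 mm across. Origin: centre of its underside, z up
Mind the look-alikes: they are no part of the job. Of the things that look like the tin, the middle-sized one is meant.

How it is judged:
At the end, for the whole second after the job is handed in: All seven bottles stand in the tin, underside on its floor (within 5 mm), tilted under 0.1 rad, within 50 mm of its centre, the tall one within 15 mm of the centre; the tin stands flat on the bench; all at rest; each jar upright and within 30 mm of where it stood (z of bottle_a in the frame of tin between 0 and 0.008 m and angle between each of bottle_a, bottle_b, bottle_c, tall_bottle, set_a, set_b, set_c, jar_a, jar_b's own z axis and vertical below 0.1 rad and horizontal distance between each of bottle_a, bottle_b, bottle_c, set_a, set_b, set_c and tin below 0.05 m and linear speed of each of bottle_a, bottle_b, bottle_c, tall_bottle, set_a, set_b, set_c, tin below 0.02 m/s and z of bottle_b in the frame of tin between 0 and 0.008 m and z of bottle_c in the frame of tin between 0 and 0.008 m and z of tall_bottle in the frame of tin between 0 and 0.008 m and horizontal distance between tall_bottle and tin below 0.015 m and z of set_a in the frame of tin between 0 and 0.008 m and z of set_b in the frame of tin between 0 and 0.008 m and z of set_c in the frame of tin between 0 and 0.008 m and height (world z) of tin below 0.006 m and angle between tin's own z axis and vertical below 0.05 rad and distance of each of jar_a, jar_b from where it was at the start of the episode below 0.03 m); the robot touches nothing.
It fails at once if a bottle is tipped over (leans more than 0.6 rad) (angle between any of bottle_a, bottle_b, bottle_c, tall_bottle, set_a, set_b, set_c's own z axis and vertical above 0.6 rad).
It fails at once if a squat jar is moved more than 30 mm or tipped (distance of any of jar_a, jar_b from where it was at the start of the episode above 0.03 m or angle between any of jar_a, jar_b's own z axis and vertical above 0.6 rad).
It fails at once if a bottle is dropped into the tin (faster than 0.6 m/s inside it, a fall of about 20 mm) ((horizontal distance between bottle_a and tin below 0.055 m and z of bottle_a in the frame of tin below 0.05 m and linear speed of bottle_a above 0.6 m/s) or (horizontal distance between bottle_b and tin below 0.055 m and z of bottle_b in the frame of tin below 0.05 m and linear speed of bottle_b above 0.6 m/s) or (horizontal distance between bottle_c and tin below 0.055 m and z of bottle_c in the frame of tin below 0.05 m and linear speed of bottle_c above 0.6 m/s) or (horizontal distance between tall_bottle and tin below 0.055 m and z of tall_bottle in the frame of tin below 0.05 m and linear speed of tall_bottle above 0.6 m/s)).
It also fails if it takes over 112 s, if anything falls off the work surface, if the arm or the gripper's body presses on something with over 40 N, if the wrist force passes 120 N, or if a joint passes its speed limit or range.

## Working session

There is one attempt and no reset: what is moved stays moved. The work goes in short steps, Python scripts to look and compute and a tool call to move; the robot and the scene stay as the last step left them, time stands still between calls to the robot, and variables do not carry over. Pictures are saved under pics/ and viewed, at most 14 in all, crops included, and the job is handed in when it is done.

Besides the shell and the picture viewer there is one more tool, called as name(argument=value, ...) on one line, values as JSON. carry_out: Moves the arm, as the interface text tells. Its arguments: {"type":"object","properties":{"claw":{"type":"array"},"linear":{"type":"array"},"dr":{"type":"array"},"newtons":{"type":"number"}},"required":["claw","linear","dr"]}

```bash
mkdir -p pics; cat > h.py <<'E'
import numpy as np, cv2
from rig import sensors, viewer, ctrl
def cap(n,save=None):
    c=viewer.capture(n)
    if save: cv2.imwrite('pics/'+save,c['color'][:,:,::-1])
    return c
def K(c):
    f=c['color'].shape[0]/2/np.tan(np.radians(c['vfov'])/2); return f
def proj(c,X):
    p=np.asarray(c['R'])@np.asarray(X,float)+np.asarray(c['t']); s=p[:2]/p[2]; s=s*(1+c['k1']*(s@s))
    return s*K(c)+[c['cx'],c['cy']]
def onplane(c,uv,z):
    d=(np.asarray(uv,float)-[c['cx'],c['cy']])/K(c); s=d.copy()
    for _ in range(30): s=d/(1+c['k1']*(s@s))
    R=np.asarray(c['R']); o=-R.T@np.asarray(c['t']); r=R.T@np.array([s[0],s[1],1])
    return o+r*(z-o[2])/r[2]
E
python3 - <<'E'
from h import *
for n in('scene','top'):
    c=cap(n,n+'0.png'); print(n,c['vfov'],c['cx'],c['cy'],c['k1'],-np.array(c['R']).T@c['t'],np.array(c['R']).round(2).tolist())
s=sensors.read_state(); print({k:np.round(v,3).tolist() for k,v in s.items()})
E
```

```text
scene 57.018515536947746 260.08109519124446 194.57123049369602 -0.012256365492057787 [ 1.02874394 -0.33768574  0.68016665] [[0.54, 0.84, -0.01], [0.59, -0.39, -0.71], [-0.6, 0.38, -0.71]]
top 53.62416155785827 260.49996383608544 192.04933826127333 -0.04166223017386287 [0.35009755 0.03207652 1.01197904] [[-0.02, -1.0, 0.01], [-0.99, 0.02, -0.14], [0.14, -0.01, -0.99]]
{'time': 0.1, 'q': [1.556, 0.256, 0.107, -0.0, -1.424, -0.285], 'dq': [-0.001, -0.001, 0.003, 0.003, 0.0, 0.001], 'tau': [-0.001, -38.761, 23.847, 5.378, -0.004, 0.0], 'ee_pos': [0.162, 0.525, 0.23], 'eef_rot': [0.989, -0.149, -0.0, 0.001], 'wrist_force': [0.035, 0.47, 0.239], 'torque': [0.037, -0.025, 0.002], 'finger_force': 0.0, 'width': 0.086}
```

View pics/top0.png

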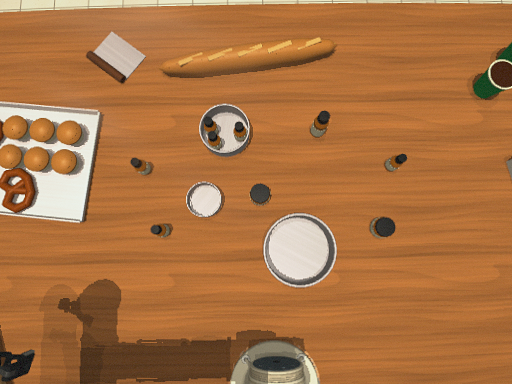

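View pics/scene0.png

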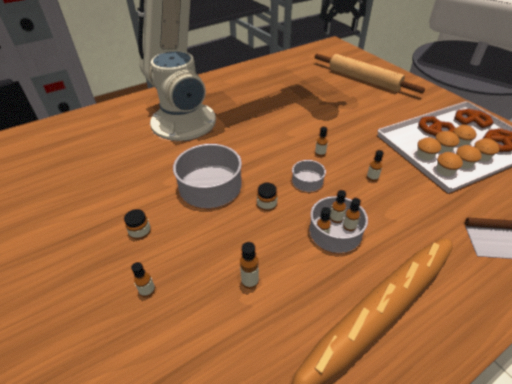

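The top view shows the target tin at (225,130), holding caps near (209,123), (213,138) and (240,128). The small bottles are at (137,162), (157,230) and (401,159), the tall one at (322,118), and the jars at (260,194) and (384,227). I'll measure these next.

```bash
cat >> h.py <<'E'
def caps(c,thr=45,amin=15):
    g=c['color'].max(2); m=(g<thr).astype(np.uint8)
    n,l,st,ce=cv2.connectedComponentsWithStats(m)
    return [(ce[i],st[i]) for i in range(1,n) if st[i][4]>=amin]
def tin(c,lo=(150,80),hi=(300,180)):
    pass
E
python3 - <<'E'
from h import *
c=cap('top'); 
for ce,st in caps(c):
    if ce[1]<250 and 110<ce[0]<440: print(ce.round(1),st,onplane(c,ce,.092).round(3),onplane(c,ce,.124).round(3))
im=c['color'][95:165,185:265]; cv2.imwrite('pics/crop.png',cv2.resize(im[:,:,::-1],None,fx=8,fy=8,interpolation=cv2.INTER_CUBIC)[:560,:640])
d=cap('scene')
print('scene')
for ce,st in caps(d):
    if 180<ce[1]<310 or 110<ce[1]<180: print(ce.round(1),st,onplane(d,ce,.080).round(3),onplane(d,ce,.112).round(3))
im=d['color'][180:260,295:385]; cv2.imwrite('pics/crop2.png',cv2.resize(im[:,:,::-1],None,fx=7,fy=7,interpolation=cv2.INTER_CUBIC))
E
```

```text
[321.5 120.3] [318 115  10   9  38] [ 0.66  -0.135  0.092] [ 0.649 -0.129  0.124]
[209.5 124.3] [205 121   8   6  24] [0.655 0.147 0.092] [0.645 0.143 0.124]
[239.5 129.5] [235 127   9   5  22] [0.64  0.072 0.092] [0.63  0.071 0.124]
[213.7 138.2] [209 134   8   7  20] [0.619 0.137 0.092] [0.61  0.133 0.124]
[400.3 158.5] [396 154  11  10  55] [ 0.558 -0.329  0.092] [ 0.551 -0.316  0.124]
[377.8 228.9] [376 222   8  14  18] [ 0.384 -0.26   0.092] [ 0.383 -0.25   0.124]
[159.1 229.7] [156 226   6   8  19] [0.394 0.27  0.092] [0.393 0.262 0.124]
scene
[323. 132.] [321 128   5   9  41] [0.401 0.281 0.08 ] [0.435 0.248 0.112]
[378.3 156.1] [375 152   7  10  49] [0.57  0.333 0.08 ] [0.594 0.298 0.112]
[266.6 190.6] [259 184  16  14 193] [0.516 0.007 0.08 ] [ 0.544 -0.011  0.112]
[340.5 196.9] [336 191   9  12  74] [0.631 0.143 0.08 ] [0.652 0.117 0.112]
[354.5 204.9] [350 199   9  12  84] [0.669 0.153 0.08 ] [0.688 0.126 0.112]
[325.1 214. ] [321 208   9  13 103] [0.653 0.076 0.08 ] [0.673 0.054 0.112]
[134.5 218.2] [125 210  20  17 254] [ 0.428 -0.293  0.08 ] [ 0.46  -0.296  0.112]
[248.1 251.3] [243 243  12  17 172] [ 0.646 -0.125  0.08 ] [ 0.666 -0.136  0.112]
[137.9 270.1] [133 263  11  15 117] [ 0.566 -0.333  0.08 ] [ 0.59  -0.333  0.112]
```

View pics/crop.png

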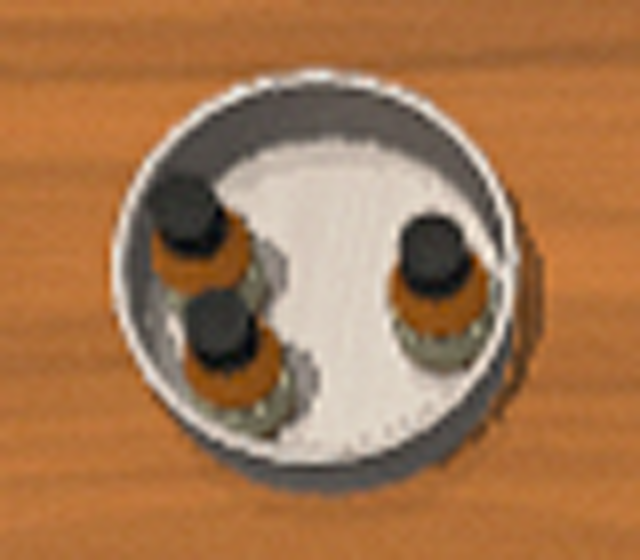

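```bash
cat >> h.py <<'E'
def capc(c,X,z,thr=75,amax=None):
    """refine cap centre near guess X (xy) at height z: centroid of dark neutral blob, upsampled"""
    u=proj(c,[X[0],X[1],z]); r=14; x0,y0=int(u[0])-r,int(u[1])-r
    im=c['color'][y0:y0+2*r+1,x0:x0+2*r+1]; S=6
    im=cv2.resize(im,None,fx=S,fy=S,interpolation=cv2.INTER_CUBIC).astype(int)
    m=((im.max(2)<thr)&(im.max(2)-im.min(2)<30)).astype(np.uint8)
    n,l,st,ce=cv2.connectedComponentsWithStats(m); uu=((u-[x0,y0])+.5)*S
    b=min((i for i in range(1,n) if st[i][4]>150),key=lambda i:np.hypot(*(ce[i]-uu)))
    p=ce[b]/S+[x0,y0]-.5+.5/S
    return onplane(c,p,z)[:2],st[b][4]/S/S
E
python3 - <<'E'
from h import *
t=cap('top'); s=cap('scene')
print('tin rim',onplane(t,(223.9,127.8),.058))
G={'a':(.401,.281,.08),'b':(.57,.333,.08),'c':(.566,-.333,.08),'tall':(.66,-.134,.112),'s1':(.631,.143,.083),'s2':(.669,.153,.083),'s3':(.653,.076,.083)}
for k,g in G.items():
    for th in (60,75): print(k,th,*[ (p.round(4),round(a)) for p,a in (capc(c,g[:2],g[2],th) for c in(t,s))])
for p,n in (((207.7,120),'s2'),((212.1,134.3),'s1'),((238.6,125.2),'s3')): print(n,onplane(t,p,.095))
E
```

```text
tin rim [0.65632489 0.11386806 0.058     ]
a 60 (array([0.3987, 0.2894]), 8) (array([0.4008, 0.2814]), 46)
a 75 (array([0.3958, 0.2804]), 70) (array([0.4006, 0.2816]), 47)
b 60 (array([0.5619, 0.3331]), 39) (array([0.5689, 0.3344]), 58)
b 75 (array([0.5642, 0.3344]), 70) (array([0.5688, 0.3347]), 59)
c 60 (array([ 0.561 , -0.3337]), 77) (array([ 0.565 , -0.3329]), 127)
c 75 (array([ 0.561 , -0.3339]), 79) (array([ 0.5648, -0.3329]), 129)
tall 60 (array([ 0.6614, -0.1358]), 115) (array([ 0.6659, -0.1361]), 182)
tall 75 (array([ 0.6616, -0.136 ]), 118) (array([ 0.6657, -0.136 ]), 185)
s1 60 (array([0.6277, 0.1412]), 65) (array([0.6327, 0.1408]), 85)
s1 75 (array([0.628 , 0.1413]), 73) (array([0.6329, 0.1407]), 92)
s2 60 (array([0.6661, 0.152 ]), 75) (array([0.67  , 0.1503]), 97)
s2 75 (array([0.6672, 0.1526]), 85) (array([0.6698, 0.1499]), 107)
s3 60 (array([0.6502, 0.0739]), 64) (array([0.654 , 0.0751]), 116)
s3 75 (array([0.6504, 0.0739]), 69) (array([0.6532, 0.0758]), 135)
s2 [0.66563247 0.15120172 0.095     ]
s1 [0.6282637  0.14024544 0.095     ]
s3 [0.65042986 0.07385873 0.095     ]
```

View pics/crop2.png

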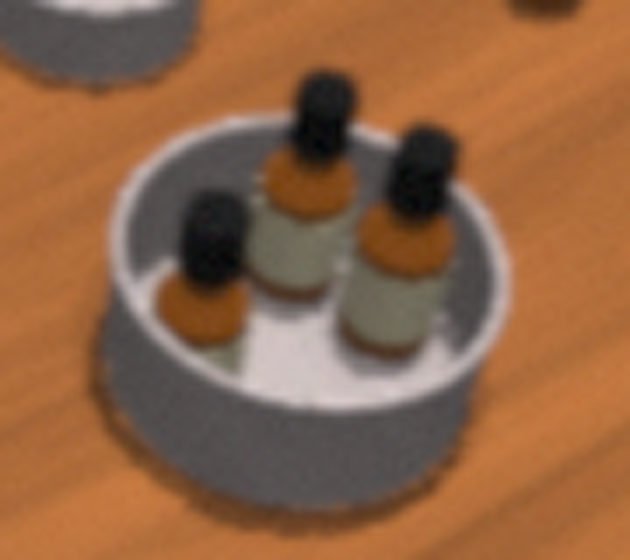

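```bash
cat >> h.py <<'E'
from scipy.spatial.transform import Rotation as Ro
def go(x,y,z,psi=None):
    s=sensors.read_state(); R=Ro.from_quat(s['eef_rot']); p=np.array(s['ee_pos'])
    cur=np.degrees(np.arctan2(*R.as_matrix()[[1,0],0])); psi=cur if psi is None else psi
    T=Ro.from_euler('z',psi,degrees=True)*Ro.from_euler('x',180,degrees=True)
    print('t',round(s['time'],2),'p',p.round(4),'psi',round(cur,1),'w',round(s['width'],4),'F',np.round(s['wrist_force'],1),'ff',round(s['finger_force'],1),
      '\n linear',(R.inv().apply(np.array([x,y,z])-p)*100).round(2),'dr',((R.inv()*T).as_rotvec(degrees=True)/6).round(2))
E
python3 - <<'E'
from h import *
s=cap('scene'); print(onplane(s,(338.9,216.7),.058))
go(.398,.281,.17,-75)
E
```

```text
[0.66353253 0.11307679 0.058     ]
t 0.35 p [0.1623 0.5254 0.2311] psi -17.2 w 0.0856 F [ 0.4 -0.9  0.6] ff 0.0 
 linear [29.73 16.39  6.11] dr [ 0.   -0.    9.64]
```

carry_out(claw=[0,0,0,0,0,0,0,0,0,0], linear=[[3,1.6,0],[7,3.8,0],[11,6,0],[15,8.3,1],[19,10.5,2],[23,12.7,3.5],[26.5,14.6,5],[29,16,6],[29.7,16.4,6.1],[29.7,16.4,6.1]], dr=[[0,0,1],[0,0,2.2],[0,0,3.5],[0,0,4.8],[0,0,6.1],[0,0,7.4],[0,0,8.6],[0,0,9.4],[0,0,9.64],[0,0,9.64]])

```text
time: 1.6
ee_pos: [0.3979, 0.2811, 0.1705]
eef_rot: [0.793, -0.609, 0.0, -0.0]
wrist_force: [-0.6, 0.0, -0.5]
width: 0.0858
finger_force: 0.0
```

```bash
python3 - <<'E'
from h import *
go(.398,.281,.066,-75)
s=cap('scene','s1.png');t=cap('top')
im=np.hstack([cv2.resize(c['color'][int(u[1])-45:int(u[1])+45,int(u[0])-45:int(u[0])+45],None,fx=4,fy=4,interpolation=cv2.INTER_CUBIC) for c in(s,t) for u in[proj(c,[.398,.281,.1])]])
cv2.imwrite('pics/a1.png',im[:,:,::-1])
E
```

```text
t 1.6 p [0.3979 0.2811 0.1705] psi -75.0 w 0.0858 F [-0.6  0.  -0.5] ff 0.0 
 linear [ 0.02 -0.   10.45] dr [-0.  0. -0.]
```

View pics/a1.png

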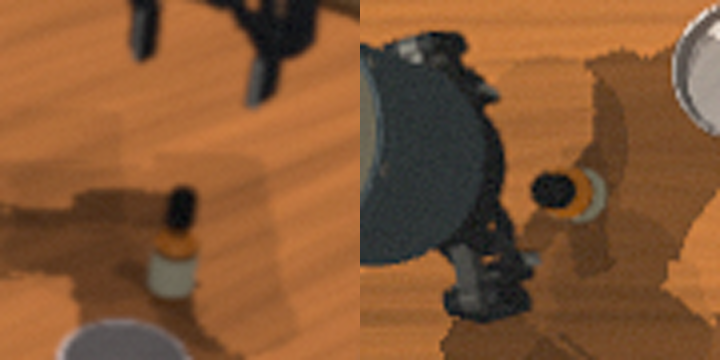

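The left view shows the fingers above the bottle and the right view shows its cap clear, so I'm descending to grip it.

carry_out(claw=[0,0,0,0,0,1,1,1,1,1,1,1], linear=[[0,0,2.5],[0,0,5.5],[0,0,8.5],[0,0,10],[0,0,10.4],[0,0,10.4],[0,0,10.4],[0,0,10.4],[0,0,10.4],[0,0,10.4],[0,0,10.4],[0,0,10.4]], dr=[[0,0,0],[0,0,0],[0,0,0],[0,0,0],[0,0,0],[0,0,0],[0,0,0],[0,0,0],[0,0,0],[0,0,0],[0,0,0],[0,0,0]], newtons=40)

```text
time: 3.2
ee_pos: [0.398, 0.2813, 0.0669]
eef_rot: [0.793, -0.609, 0.0, -0.001]
wrist_force: [-1.1, 0.0, 6.0]
width: 0.0205
finger_force: 39.2
```

```bash
python3 - <<'E'
from h import *
go(.66,.114,.195,-75)
E
```

```text
t 3.2 p [0.398  0.2813 0.0669] psi -75.0 w 0.0205 F [-1.1  0.   6. ] ff 39.2 
 linear [ 22.94 -20.99 -12.8 ] dr [-0.01  0.   -0.  ]
```

carry_out(claw=[1,1,1,1,1,1,1,1,1,1,1,1], linear=[[0,0,-3],[0,0,-7],[1,-1,-11],[3.5,-3.8,-13.5],[6.5,-7,-13.5],[9.5,-10.3,-13.5],[12.5,-13.6,-13.5],[15.5,-16.9,-13.5],[18.5,-20,-13.5],[21,-22.9,-13.5],[22.5,-24.5,-13.5],[22.9,-24.9,-13.5]], dr=[[0,0,0],[0,0,0],[0,0,0],[0,0,0],[0,0,0],[0,0,0],[0,0,0],[0,0,0],[0,0,0],[0,0,0],[0,0,0],[0,0,0]])

```text
time: 4.7
ee_pos: [0.6979, 0.1233, 0.1993]
eef_rot: [0.793, -0.61, -0.001, 0.001]
wrist_force: [-1.0, 0.7, -1.4]
width: 0.0202
finger_force: 39.5
```

```bash
python3 - <<'E'
from h import *
go(.698,.124,.0695,-75)
s=cap('scene','s2.png');t=cap('top','t2.png')
im=np.hstack([cv2.resize(c['color'][int(u[1])-45:int(u[1])+45,int(u[0])-45:int(u[0])+45],None,fx=4,fy=4,interpolation=cv2.INTER_CUBIC) for c in(s,t) for u in[proj(c,[.67,.12,.13])]])
for c in (s,t): print([proj(c,[.67,.12,.13]).astype(int)-45])
cv2.imwrite('pics/a2.png',im[:,:,::-1])
E
```

```text
t 4.7 p [0.6979 0.1233 0.1993] psi -75.1 w 0.0202 F [-1.   0.7 -1.4] ff 39.5 
 linear [-0.06 -0.06 12.98] dr [ 0.03  0.   -0.02]
[array([303, 150])]
[array([173,  68])]
```

View pics/a2.png

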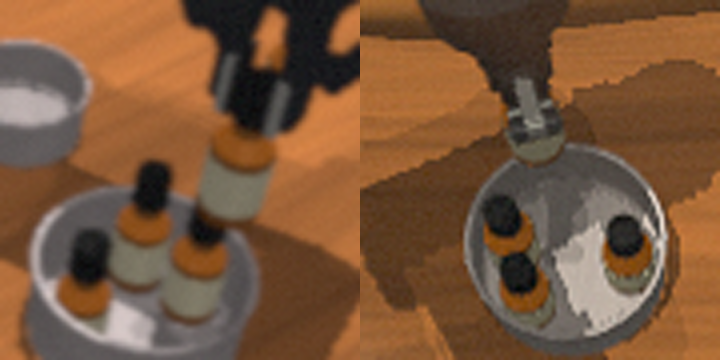

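```bash
python3 - <<'E'
from h import *
s=cap('scene');t=cap('top')
print(onplane(s,(360.4,202.6),.132),onplane(t,(217.1,100.6),.132))
T=[.6979,.1233]
# predicted underside outline in crop coordinates for the held bottle at TCP
a=np.linspace(0,2*np.pi,60)
for c,o,n in((s,(303,150),'s'),(t,(173,68),'t')):
    P=np.array([(proj(c,[T[0]+.017*np.cos(x),T[1]+.017*np.sin(x),.132])-o+.5)*4-.5 for x in a]); print(n,P.min(0).round(),P.max(0).round(),P.mean(0).round())
for g in((.632,.141),(.668,.151),(.652,.075)):
    print(*[capc(c,g,.083)[0].round(4) for c in(t,s)])
E
```

```text
[0.70169022 0.12534193 0.132     ] [0.70148103 0.12356162 0.132     ]
s [191. 187.] [256. 232.] [224. 210.]
t [150. 111.] [206. 164.] [178. 137.]
[0.6283 0.1415] [0.6326 0.141 ]
[0.6676 0.1524] [0.6733 0.144 ]
[0.651  0.0741] [0.6534 0.0754]
```

The held bottle is over the free spot by the set bottles in both views, which makes the scene view's x about 4 mm high and the top view good. I'm correcting for that and lowering.

carry_out(claw=[1,1,1,1,1,1,1,1,1,1], linear=[[-0.15,0.21,0],[-0.15,0.21,2],[-0.15,0.21,4.5],[-0.15,0.21,6.5],[-0.15,0.21,8.5],[-0.15,0.21,10],[-0.15,0.21,11.3],[-0.15,0.21,12.2],[-0.15,0.21,12.7],[-0.15,0.21,12.8]], dr=[[0,0,0],[0,0,0],[0,0,0],[0,0,0],[0,0,0],[0,0,0],[0,0,0],[0,0,0],[0,0,0],[0,0,0]])

```text
time: 6.15
ee_pos: [0.6951, 0.1251, 0.0732]
eef_rot: [0.793, -0.609, 0.0, 0.0]
wrist_force: [-0.2, 1.2, -1.4]
width: 0.021
finger_force: 39.5
```

```bash
python3 - <<'E'
from h import *
go(.6955,.1242,.0699,-75)
s=cap('scene');t=cap('top')
im=np.hstack([cv2.resize(c['color'][int(u[1])-45:int(u[1])+45,int(u[0])-45:int(u[0])+45],None,fx=4,fy=4,interpolation=cv2.INTER_CUBIC) for c in(s,t) for u in[proj(c,[.67,.12,.08])]])
cv2.imwrite('pics/a3.png',im[:,:,::-1])
E
```

```text
t 6.15 p [0.6951 0.1251 0.0732] psi -75.0 w 0.021 F [-0.2  1.2 -1.4] ff 39.5 
 linear [ 0.1  -0.01  0.33] dr [-0. -0. -0.]
```

View pics/a3.png

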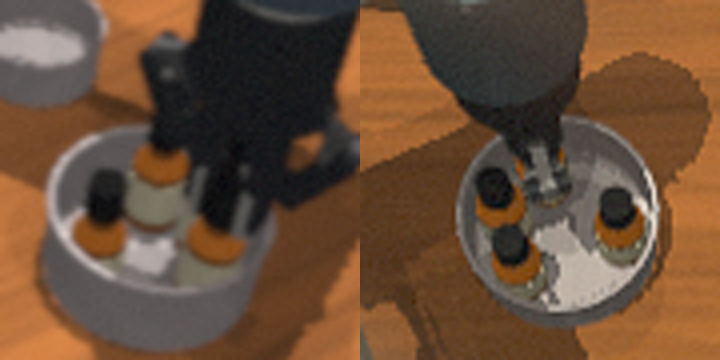

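The bottle is inside the ring next to its neighbour without touching it. I'll lower the last 3 mm.

carry_out(claw=[1,1,1,1], linear=[[0,0,0.1],[0,0,0.2],[0,0,0.25],[0,0,0.25]], dr=[[0,0,0],[0,0,0],[0,0,0],[0,0,0]])

```text
time: 6.75
ee_pos: [0.695, 0.1251, 0.0707]
eef_rot: [0.793, -0.609, -0.0, 0.0]
wrist_force: [-0.4, -0.1, -0.8]
width: 0.0205
finger_force: 39.5
```

carry_out(claw=[1,1,0.7,0.6,0.45,0.45,0.45,0.45,0.45,0.45,0.45,0.45], linear=[[0,0,0.1],[0,0,0.1],[0,0,0.1],[0,0,0.1],[0,0,0.1],[0,0,0.1],[0,0,-1],[0,0,-3],[0,0,-6],[0,0,-10],[0,0,-13],[0,0,-13]], dr=[[0,0,0],[0,0,0],[0,0,0],[0,0,0],[0,0,0],[0,0,0],[0,0,0],[0,0,0],[0,0,0],[0,0,0],[0,0,0],[0,0,0]])

```text
time: 8.25
ee_pos: [0.6966, 0.1253, 0.2054]
eef_rot: [0.793, -0.609, 0.002, -0.003]
wrist_force: [0.0, -0.3, -0.3]
width: 0.0468
finger_force: 0.0
```

```bash
python3 - <<'E'
from h import *
go(.563,.334,.17,-70)
s=cap('scene');t=cap('top')
im=np.hstack([cv2.resize(c['color'][int(u[1])-45:int(u[1])+45,int(u[0])-45:int(u[0])+45],None,fx=4,fy=4,interpolation=cv2.INTER_CUBIC) for c in(s,t) for u in[proj(c,[.67,.12,.08])]])
cv2.imwrite('pics/a4.png',im[:,:,::-1])
for g in((.632,.141),(.668,.151),(.652,.075),(.695,.125)):
    print(*[capc(c,g,.083)[0].round(4) for c in(t,s)])
E
```

```text
t 8.25 p [0.6966 0.1253 0.2054] psi -75.0 w 0.0468 F [ 0.  -0.3 -0.3] ff 0.0 
 linear [-23.62   7.53   3.48] dr [-0.07 -0.   -0.84]
[0.6283 0.1416] [0.6327 0.141 ]
[0.668  0.1526] [0.6806 0.1421]
[0.651 0.074] [0.6534 0.0755]
[0.705 0.129] [0.6865 0.1362]
```

View pics/a4.png

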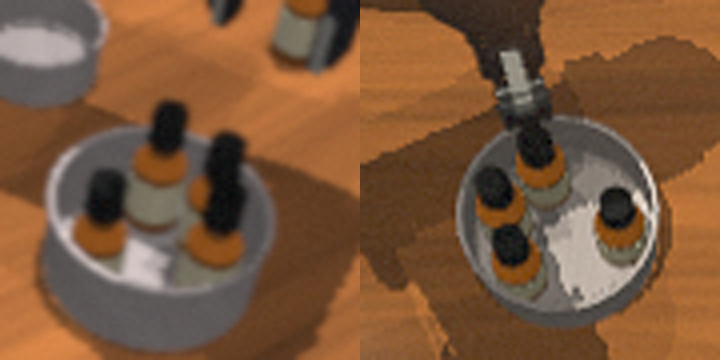

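Bottle_a stands upright in the tin; its cap is at crop (177,147) in the top view. Next is bottle_b.

carry_out(claw=[0.45,0.2,0,0,0,0,0,0,0,0], linear=[[-2.5,0.8,0],[-6.5,2,0],[-10.5,3.3,0],[-14.5,4.6,0],[-18.5,5.8,1],[-21.5,6.8,2],[-23.2,7.3,3],[-23.6,7.4,3],[-23.6,7.4,3],[-23.6,7.4,3]], dr=[[0,0,0],[0,0,0],[0,0,-0.2],[0,0,-0.3],[0,0,-0.4],[0,0,-0.5],[0,0,-0.5],[0,0,-0.5],[0,0,-0.5],[0,0,-0.5]])

```text
time: 9.6
ee_pos: [0.5634, 0.3331, 0.1713]
eef_rot: [0.809, -0.588, 0.0, -0.0]
wrist_force: [1.4, 0.2, -0.1]
width: 0.0854
finger_force: 0.0
```

```bash
python3 - <<'E'
from h import *
go(.5645,.334,.066,-72)
E
```

```text
t 9.6 p [0.5634 0.3331 0.1713] psi -72.1 w 0.0854 F [ 1.4  0.2 -0.1] ff 0.0 
 linear [-0.05 -0.12 10.53] dr [-0.01  0.   -0.02]
```

carry_out(claw=[0,0,0,0,0,1,1,1,1,1,1,1], linear=[[-0.05,-0.1,2.5],[-0.05,-0.1,5.5],[-0.05,-0.1,8.5],[-0.05,-0.1,10],[-0.05,-0.1,10.4],[-0.05,-0.1,10.4],[-0.05,-0.1,10.4],[-0.05,-0.1,10.4],[-0.05,-0.1,10.4],[-0.05,-0.1,10.4],[-0.05,-0.1,10.4],[-0.05,-0.1,10.4]], dr=[[0,0,0],[0,0,0],[0,0,0],[0,0,0],[0,0,0],[0,0,0],[0,0,0],[0,0,0],[0,0,0],[0,0,0],[0,0,0],[0,0,0]])

```text
time: 11.1
ee_pos: [0.5637, 0.335, 0.0674]
eef_rot: [0.809, -0.588, 0.0, -0.001]
wrist_force: [0.5, 0.4, 4.6]
width: 0.021
finger_force: 39.3
```

```bash
python3 - <<'E'
from h import *
a=np.radians(198)
print(.6565+.041*np.cos(a),.113+.041*np.sin(a))
go(.6565+.041*np.cos(a),.113+.041*np.sin(a),.20,-72)
E
```

```text
0.6175066828318987 0.10033030323062717
t 11.1 p [0.5637 0.335  0.0674] psi -72.0 w 0.021 F [0.5 0.4 4.6] ff 39.3 
 linear [ 23.98   2.12 -13.26] dr [-0.01  0.   -0.  ]
```

carry_out(claw=[1,1,1,1,1,1,1,1,1,1,1,1], linear=[[0,0,-3],[0,0,-7],[0.5,0,-11],[3,0.3,-13.3],[7,0.6,-13.3],[11,1,-13.3],[15,1.3,-13.3],[18.5,1.6,-13.3],[21.5,1.9,-13.3],[23.3,2.1,-13.3],[24,2.1,-13.3],[24,2.1,-13.3]], dr=[[0,0,0],[0,0,0],[0,0,0],[0,0,0],[0,0,0],[0,0,0],[0,0,0],[0,0,0],[0,0,0],[0,0,0],[0,0,0],[0,0,0]])

```text
time: 12.6
ee_pos: [0.6174, 0.1003, 0.1995]
eef_rot: [0.809, -0.588, -0.0, 0.0]
wrist_force: [0.2, 0.3, -0.9]
width: 0.0205
finger_force: 39.3
```

```bash
python3 - <<'E'
from h import *
go(.6175,.1003,.0705,-72)
s=cap('scene');t=cap('top')
im=np.hstack([cv2.resize(c['color'][int(u[1])-45:int(u[1])+45,int(u[0])-45:int(u[0])+45],None,fx=4,fy=4,interpolation=cv2.INTER_CUBIC) for c in(s,t) for u in[proj(c,[.65,.11,.12])]])
cv2.imwrite('pics/a5.png',im[:,:,::-1])
a=np.linspace(0,2*np.pi,60)
T=sensors.read_state()['ee_pos']
for c in(s,t):
    o=proj(c,[.65,.11,.12]).astype(int)-45
    P=np.array([(proj(c,[T[0]+.017*np.cos(x),T[1]+.017*np.sin(x),T[2]-.067])-o+.5)*4-.5 for x in a]); print(o,P.min(0).round(),P.max(0).round())
E
```

```text
t 12.6 p [0.6174 0.1003 0.1995] psi -72.0 w 0.0205 F [ 0.2  0.3 -0.9] ff 39.3 
 linear [ 1.00e-02 -1.00e-02  1.29e+01] dr [ 0.  0. -0.]
[292 150] [107. 118.] [168. 159.]
[178  77] [168. 201.] [225. 256.]
```

View pics/a5.png

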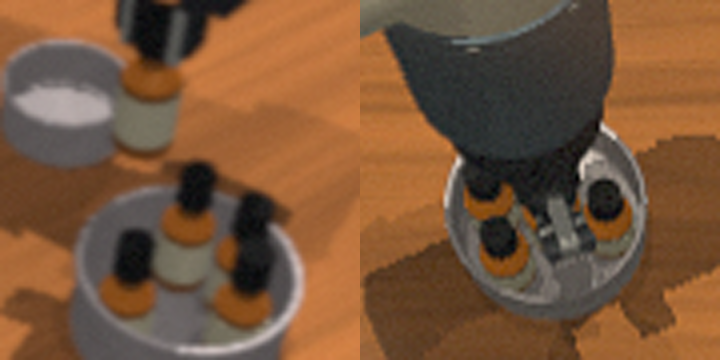

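The held bottle is above the gap, with the same view bias as before. Lowering it.

carry_out(claw=[1,1,1,1,1,1,1,1,1,1,1], linear=[[0,0,1.5],[0,0,4],[0,0,6.5],[0,0,8.5],[0,0,10],[0,0,11.3],[0,0,12.2],[0,0,12.6],[0,0,12.8],[0,0,12.9],[0,0,12.9]], dr=[[0,0,0],[0,0,0],[0,0,0],[0,0,0],[0,0,0],[0,0,0],[0,0,0],[0,0,0],[0,0,0],[0,0,0],[0,0,0]])

```text
time: 14.08
ee_pos: [0.6177, 0.1001, 0.0711]
eef_rot: [0.809, -0.588, 0.0, -0.0]
wrist_force: [-0.2, 0.0, -1.3]
width: 0.0207
finger_force: 39.3
```

carry_out(claw=[1,1,0.7,0.6,0.45,0.45,0.45,0.45,0.45,0.45,0.45,0.45], linear=[[0,0,0.1],[0,0,0.1],[0,0,0.1],[0,0,0.1],[0,0,0.1],[0,0,0.1],[0,0,-1],[0,0,-3],[0,0,-6],[0,0,-9.5],[0,0,-11.5],[0,0,-12]], dr=[[0,0,0],[0,0,0],[0,0,0],[0,0,0],[0,0,0],[0,0,0],[0,0,0],[0,0,0],[0,0,0],[0,0,0],[0,0,0],[0,0,0]])

```text
time: 15.58
ee_pos: [0.6182, 0.1002, 0.1932]
eef_rot: [0.809, -0.588, 0.001, -0.002]
wrist_force: [-0.3, -0.1, -1.6]
width: 0.0471
finger_force: 0.0
```

```bash
python3 - <<'E'
from h import *
go(.561,-.333,.18,-131)
print([capc(c,g,.083)[0].round(4) for c in[cap('scene')] for g in((.632,.141),(.668,.151),(.652,.075),(.6215,.1003))])
E
```

```text
t 15.57 p [0.6182 0.1002 0.1932] psi -72.0 w 0.0471 F [-0.3 -0.1 -1.6] ff 0.0 
 linear [39.44 18.83  1.24] dr [-0.03  0.02  9.83]
[array([0.6325, 0.1412]), array([0.6801, 0.1427]), array([0.6432, 0.084 ]), array([0.6323, 0.0935])]
```

carry_out(claw=[0.45,0.2,0,0,0,0,0,0,0,0,0,0], linear=[[2.5,1.2,0],[6.5,3.1,0],[10.5,5,0],[14.5,6.9,0],[18.5,8.8,0],[22.5,10.8,0],[26.5,12.7,0],[30.5,14.6,0],[34.5,16.5,0.5],[37.5,18,1],[39.1,18.7,1],[39.4,18.8,1]], dr=[[0,0,0.5],[0,0,1.5],[0,0,2.5],[0,0,3.5],[0,0,4.5],[0,0,5.5],[0,0,6.5],[0,0,7.5],[0,0,8.5],[0,0,9.3],[0,0,9.8],[0,0,9.8]])

```text
time: 17.12
ee_pos: [0.56, -0.3333, 0.18]
eef_rot: [-0.416, 0.909, 0.0, -0.0]
wrist_force: [0.7, 0.2, 0.1]
width: 0.0857
finger_force: 0.0
```

```bash
python3 - <<'E'
from h import *
go(.561,-.333,.066,-131)
t=cap('top')
u=proj(t,[.65,.11,.08]).astype(int)-40; im=cv2.resize(t['color'][u[1]:u[1]+80,u[0]:u[0]+80],None,fx=7,fy=7,interpolation=cv2.INTER_CUBIC)
cv2.imwrite('pics/a6.png',im[:,:,::-1]); print(u)
for g in((.628,.141),(.667,.152),(.6505,.074),(.694,.125),(.6178,.1003)): print([(q.round(4),round(a)) for q,a in[capc(t,g,.083)]])
E
```

```text
t 17.12 p [ 0.56   -0.3333  0.18  ] psi -130.9 w 0.0857 F [0.7 0.2 0.1] ff 0.0 
 linear [-0.09 -0.07 11.4 ] dr [ 0.01 -0.    0.02]
[184  87]
[(array([0.6281, 0.1413]), 74)]
[(array([0.6768, 0.1443]), 195)]
[(array([0.6505, 0.0739]), 70)]
[(array([0.6829, 0.139 ]), 174)]
[(array([0.6175, 0.0995]), 69)]
```

View pics/a6.png

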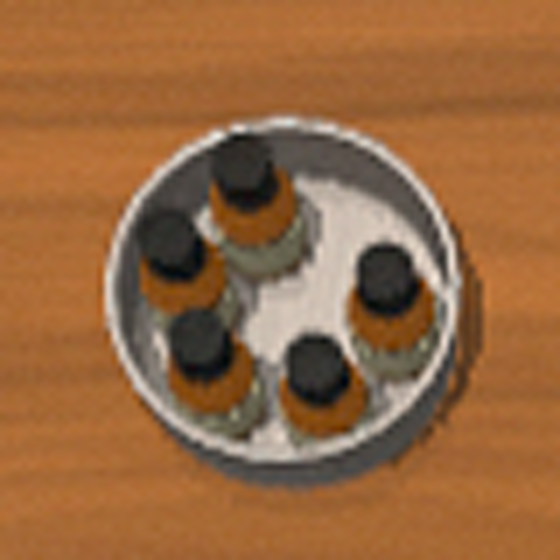

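The top view shows five bottles upright in the tin; b reads (0.6175, 0.0995), against the tool's (0.6177, 0.1001), so the top view is unbiased. The middle and the lower-right ring place are free. Gripping c now.

carry_out(claw=[0,0,0,0,0,1,1,1,1,1,1,1], linear=[[-0.1,-0.05,2.5],[-0.1,-0.05,6],[-0.1,-0.05,9],[-0.1,-0.05,10.8],[-0.1,-0.05,11.3],[-0.1,-0.05,11.3],[-0.1,-0.05,11.3],[-0.1,-0.05,11.3],[-0.1,-0.05,11.3],[-0.1,-0.05,11.3],[-0.1,-0.05,11.3],[-0.1,-0.05,11.3]], dr=[[0,0,0],[0,0,0],[0,0,0],[0,0,0],[0,0,0],[0,0,0],[0,0,0],[0,0,0],[0,0,0],[0,0,0],[0,0,0],[0,0,0]])

```text
time: 18.68
ee_pos: [0.5618, -0.3326, 0.0685]
eef_rot: [-0.416, 0.909, -0.001, 0.0]
wrist_force: [0.2, 0.3, 5.0]
width: 0.021
finger_force: 39.4
```

```bash
python3 - <<'E'
from h import *
go(.688,.0877,.225,-130)
E
```

```text
t 18.68 p [ 0.5618 -0.3326  0.0685] psi -130.8 w 0.021 F [0.2 0.3 5. ] ff 39.4 
 linear [-40.07  17.89 -15.67] dr [-0.01  0.   -0.13]
```

carry_out(claw=[1,1,1,1,1,1,1,1,1,1,1,1], linear=[[0,0,-4],[0,0,-9],[-1,0.5,-13.5],[-4.5,2,-15.7],[-9,4,-15.7],[-14,6.2,-15.7],[-19,8.5,-15.7],[-24,10.7,-15.7],[-29,13,-15.7],[-34,15.2,-15.7],[-38,17,-15.7],[-40.1,17.9,-15.7]], dr=[[0,0,0],[0,0,0],[0,0,0],[0,0,0],[0,0,0],[0,0,0],[0,0,0],[0,0,0],[0,0,0],[0,0,0],[0,0,0],[0,0,0]])

```text
time: 20.18
ee_pos: [0.6877, 0.0906, 0.2229]
eef_rot: [-0.417, 0.909, 0.001, -0.001]
wrist_force: [0.7, -1.1, -1.1]
width: 0.0209
finger_force: 39.3
```

carry_out(claw=[1,1,1], linear=[[0,0,1],[0,0,2],[0,0,2]], dr=[[0,0,0],[0,0,0],[0,0,0]])

```text
time: 20.55
ee_pos: [0.6871, 0.0867, 0.2034]
eef_rot: [-0.415, 0.91, 0.0, -0.001]
wrist_force: [0.1, -1.2, -1.0]
width: 0.0206
finger_force: 39.3
```

```bash
python3 - <<'E'
from h import *
go(.688,.0877,.0721)
s=cap('scene');t=cap('top')
im=np.hstack([cv2.resize(c['color'][int(u[1])-45:int(u[1])+45,int(u[0])-45:int(u[0])+45],None,fx=4,fy=4,interpolation=cv2.INTER_CUBIC) for c in(s,t) for u in[proj(c,[.67,.11,.12])]])
cv2.imwrite('pics/a7.png',im[:,:,::-1])
a=np.linspace(0,2*np.pi,60)
T=sensors.read_state()['ee_pos']
for c in(s,t):
    o=proj(c,[.67,.11,.12]).astype(int)-45
    P=np.array([(proj(c,[T[0]+.017*np.cos(x),T[1]+.017*np.sin(x),T[2]-.0685])-o+.5)*4-.5 for x in a]); print(o,P.min(0).round(),P.max(0).round())
E
```

```text
t 20.55 p [0.6871 0.0867 0.2034] psi -130.9 w 0.0206 F [ 0.1 -1.2 -1. ] ff 39.3 
 linear [-0.17 -0.02 13.13] dr [ 0.02 -0.02 -0.  ]
[299 155] [145. 176.] [210. 222.]
[178  69] [190. 119.] [246. 172.]
```

View pics/a7.png

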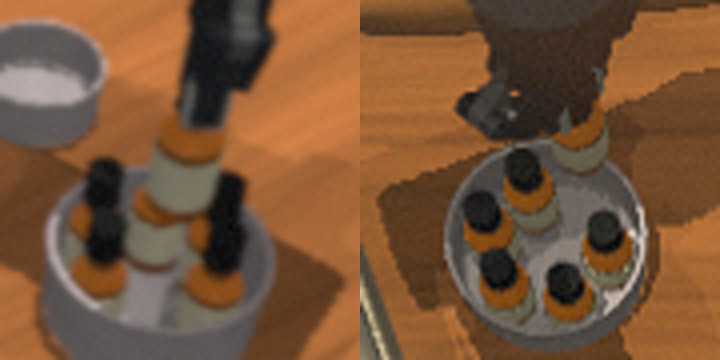

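The held bottle is where predicted, to under 1 mm, and over the last ring place. Lowering it.

carry_out(claw=[1,1,1,1,1,1,1,1,1,1,1], linear=[[-0.1,0,1.5],[-0.1,0,4],[-0.1,0,6.5],[-0.1,0,8.7],[-0.1,0,10.3],[-0.1,0,11.6],[-0.1,0,12.4],[-0.1,0,12.8],[-0.1,0,13],[-0.1,0,13.1],[-0.1,0,13.1]], dr=[[0,0,0],[0,0,0],[0,0,0],[0,0,0],[0,0,0],[0,0,0],[0,0,0],[0,0,0],[0,0,0],[0,0,0],[0,0,0]])

```text
time: 22.02
ee_pos: [0.6888, 0.0889, 0.0741]
eef_rot: [-0.416, 0.909, -0.0, 0.0]
wrist_force: [0.6, -0.0, -0.8]
width: 0.021
finger_force: 39.3
```

carry_out(claw=[1,1,1,0.7,0.6,0.45,0.45,0.45,0.45,0.45,0.45,0.45], linear=[[0,0,0.15],[0,0,0.25],[0,0,0.25],[0,0,0.25],[0,0,0.25],[0,0,0.25],[0,0,0.25],[0,0,-1],[0,0,-3],[0,0,-6],[0,0,-10],[0,0,-12.5]], dr=[[0,0,0],[0,0,0],[0,0,0],[0,0,0],[0,0,0],[0,0,0],[0,0,0],[0,0,0],[0,0,0],[0,0,0],[0,0,0],[0,0,0]])

```text
time: 23.52
ee_pos: [0.6893, 0.0888, 0.2026]
eef_rot: [-0.416, 0.909, -0.001, 0.002]
wrist_force: [0.9, -0.3, -0.1]
width: 0.0471
finger_force: 0.0
```

```bash
python3 - <<'E'
from h import *
go(.6617,-.136,.20,-101)
E
```

```text
t 23.52 p [0.6893 0.0888 0.2026] psi -130.8 w 0.0471 F [ 0.9 -0.3 -0.1] ff 0.0 
 linear [ 18.82 -12.6    0.23] dr [-0.03  0.02 -4.97]
```

carry_out(claw=[0.45,0.2,0,0,0,0,0,0,0], linear=[[2,-1.3,0],[5.5,-3.7,0],[9,-6,0],[12.5,-8.4,0],[15.5,-10.4,0],[17.8,-11.9,0],[18.8,-12.6,0.2],[18.8,-12.6,0.2],[18.8,-12.6,0.2]], dr=[[0,0,-0.5],[0,0,-1.3],[0,0,-2.1],[0,0,-3],[0,0,-4],[0,0,-4.7],[0,0,-5],[0,0,-5],[0,0,-5]])

```text
time: 24.65
ee_pos: [0.6613, -0.1352, 0.1974]
eef_rot: [-0.637, 0.771, -0.0, 0.0]
wrist_force: [0.0, -0.3, -0.4]
width: 0.0857
finger_force: 0.0
```

```bash
python3 - <<'E'
from h import *
go(.6617,-.136,.098,-101)
t=cap('top')
u=proj(t,[.65,.11,.08]).astype(int)-40; im=cv2.resize(t['color'][u[1]:u[1]+80,u[0]:u[0]+80],None,fx=7,fy=7,interpolation=cv2.INTER_CUBIC)
cv2.imwrite('pics/a8.png',im[:,:,::-1])
for g in((.628,.141),(.6505,.074),(.688,.089),(.6178,.1003)): print([(q.round(4),round(a)) for q,a in[capc(t,g,.083)]])
E
```

```text
t 24.65 p [ 0.6613 -0.1352  0.1974] psi -100.8 w 0.0857 F [ 0.  -0.3 -0.4] ff 0.0 
 linear [ 0.07 -0.05  9.94] dr [-0.01  0.    0.03]
[(array([0.6282, 0.1412]), 75)]
[(array([0.6422, 0.0949]), 28)]
[(array([0.688 , 0.0889]), 33)]
[(array([0.618 , 0.1057]), 24)]
```

View pics/a8.png

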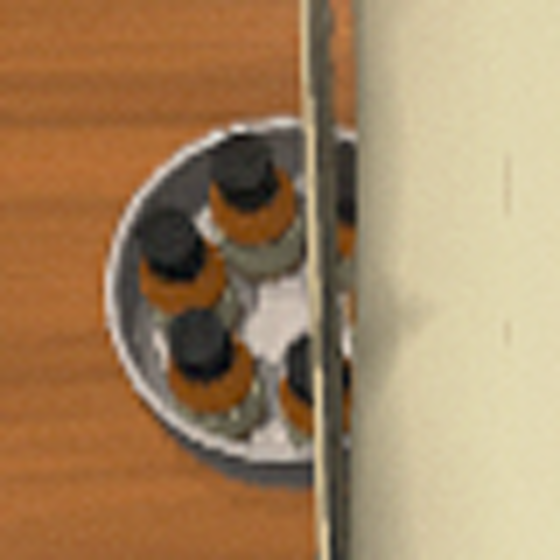

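The arm hides the right half of the tin here; the left half is undisturbed. I have two views left. Gripping the tall bottle.

carry_out(claw=[0,0,0,0,0,1,1,1,1,1,1,1], linear=[[0.05,-0.05,2.5],[0.05,-0.05,5.5],[0.05,-0.05,8],[0.05,-0.05,9.4],[0.05,-0.05,9.8],[0.05,-0.05,9.8],[0.05,-0.05,9.8],[0.05,-0.05,9.8],[0.05,-0.05,9.8],[0.05,-0.05,9.8],[0.05,-0.05,9.8],[0.05,-0.05,9.8]], dr=[[0,0,0],[0,0,0],[0,0,0],[0,0,0],[0,0,0],[0,0,0],[0,0,0],[0,0,0],[0,0,0],[0,0,0],[0,0,0],[0,0,0]], newtons=50)

```text
time: 26.2
ee_pos: [0.6621, -0.1365, 0.0997]
eef_rot: [-0.637, 0.771, -0.001, 0.001]
wrist_force: [-0.1, -0.1, 5.9]
width: 0.027
finger_force: 49.5
```

carry_out(claw=[1,1,1,1,1,1], linear=[[0,0,-2],[0,0,-5.5],[0,0,-9.5],[0,0,-13],[0,0,-14],[0,0,-14]], dr=[[0,0,0],[0,0,0],[0,0,0],[0,0,0],[0,0,0],[0,0,0]])

```text
time: 26.95
ee_pos: [0.6612, -0.136, 0.2374]
eef_rot: [-0.637, 0.771, 0.001, -0.0]
wrist_force: [-0.0, 0.4, -2.2]
width: 0.0265
finger_force: 49.6
```

```bash
python3 - <<'E'
from h import *
go(.656,.113,.24,-101)
E
```

```text
t 26.95 p [ 0.6612 -0.136   0.2374] psi -100.8 w 0.0265 F [-0.   0.4 -2.2] ff 49.6 
 linear [-24.36   5.18  -0.23] dr [0.02 0.01 0.03]
```

carry_out(claw=[1,1,1,1,1,1,1,1,1,1], linear=[[-2,0.4,0],[-5.5,1.2,0],[-9,1.9,0],[-12.5,2.7,0],[-16,3.4,0],[-19.5,4.1,0],[-22.5,4.8,0],[-24,5.1,0],[-24.4,5.2,0],[-24.4,5.2,0]], dr=[[0,0,0],[0,0,0],[0,0,0],[0,0,0],[0,0,0],[0,0,0],[0,0,0],[0,0,0],[0,0,0],[0,0,0]])

```text
time: 28.2
ee_pos: [0.6561, 0.1127, 0.2384]
eef_rot: [-0.637, 0.771, 0.0, -0.0]
wrist_force: [0.2, -0.3, -1.3]
width: 0.0263
finger_force: 49.5
```

```bash
python3 - <<'E'
from h import *
go(.656,.113,.1027,-101)
s=cap('scene');t=cap('top')
T=sensors.read_state()['ee_pos']
a=np.linspace(0,2*np.pi,60); ims=[]
for c in(s,t):
    o=proj(c,[.66,.11,.1]).astype(int)-45
    P=np.array([(proj(c,[T[0]+.019*np.cos(x),T[1]+.019*np.sin(x),T[2]-.0997])-o+.5)*4-.5 for x in a]); print(o,P.min(0).round(),P.max(0).round())
    ims.append(cv2.resize(c['color'][o[1]:o[1]+90,o[0]:o[0]+90],None,fx=4,fy=4,interpolation=cv2.INTER_CUBIC))
cv2.imwrite('pics/a9.png',np.hstack(ims)[:,:,::-1])
E
```

```text
t 28.2 p [0.6561 0.1127 0.2384] psi -100.8 w 0.0263 F [ 0.2 -0.3 -1.3] ff 49.5 
 linear [-0.04  0.   13.57] dr [ 0.01 -0.01  0.03]
[294 158] [158. 107.] [228. 155.]
[178  76] [144. 137.] [208. 198.]
```

View pics/a9.png

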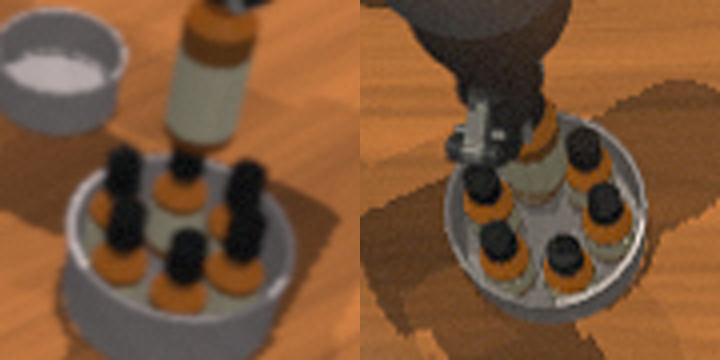

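The ring of six is complete, the middle is free, and the tall bottle hangs over it, its base about 2 mm short in x. I'll shift it about 1 mm and lower it in stages.

carry_out(claw=[1,1,1,1,1,1,1,1,1,1], linear=[[-0.05,-0.14,1],[-0.05,-0.14,2.5],[-0.05,-0.14,4],[-0.05,-0.14,5.3],[-0.05,-0.14,6.5],[-0.05,-0.14,7.7],[-0.05,-0.14,8.7],[-0.05,-0.14,9.5],[-0.05,-0.14,10],[-0.05,-0.14,10]], dr=[[0,0,0],[0,0,0],[0,0,0],[0,0,0],[0,0,0],[0,0,0],[0,0,0],[0,0,0],[0,0,0],[0,0,0]])

```text
time: 29.55
ee_pos: [0.6576, 0.1133, 0.1385]
eef_rot: [-0.637, 0.771, 0.0, -0.0]
wrist_force: [0.0, -0.1, -1.3]
width: 0.026
finger_force: 49.5
```

carry_out(claw=[1,1,1,1,1,1,1,1], linear=[[0,0,0.6],[0,0,1.4],[0,0,2.1],[0,0,2.7],[0,0,3.1],[0,0,3.4],[0,0,3.4],[0,0,3.4]], dr=[[0,0,0],[0,0,0],[0,0,0],[0,0,0],[0,0,0],[0,0,0],[0,0,0],[0,0,0]])

```text
time: 30.55
ee_pos: [0.6579, 0.1133, 0.1051]
eef_rot: [-0.637, 0.771, -0.0, 0.0]
wrist_force: [-0.5, 0.1, -1.7]
width: 0.0266
finger_force: 49.5
```

carry_out(claw=[1,1,1,1], linear=[[0,0,0.1],[0,0,0.2],[0,0,0.25],[0,0,0.25]], dr=[[0,0,0],[0,0,0],[0,0,0],[0,0,0]])

```text
time: 31.05
ee_pos: [0.6578, 0.1133, 0.1027]
eef_rot: [-0.637, 0.771, -0.0, 0.0]
wrist_force: [-1.1, -0.5, 0.0]
width: 0.0264
finger_force: 49.8
```

carry_out(claw=[0.75,0.65,0.5,0.4,0.4,0.4,0.4,0.4,0.4,0.4,0.4,0.4], linear=[[0,0,0.05],[0,0,0.05],[0,0,0],[0,0,0],[0,0,0],[0,0,-1],[0,0,-3],[0,0,-6],[0,0,-9],[0,0,-12],[0,0,-13],[0,0,-13]], dr=[[0,0,0],[0,0,0],[0,0,0],[0,0,0],[0,0,0],[0,0,0],[0,0,0],[0,0,0],[0,0,0],[0,0,0],[0,0,0],[0,0,0]])

```text
time: 32.55
ee_pos: [0.6578, 0.1135, 0.2327]
eef_rot: [-0.637, 0.771, -0.0, 0.001]
wrist_force: [-0.1, 0.3, 0.2]
width: 0.0512
finger_force: 0.0
```

carry_out(claw=[0.4,0.4,0.4,0.4,0.4,0.4,0.4,0.4,0.4,0.4], linear=[[-2,0,0],[-5,1,0],[-8,3,0],[-11,6,0],[-14,9,0],[-17,12,0],[-20,14,0],[-21,15,0],[-21,15,0],[-21,15,0]], dr=[[0,0,0],[0,0,0],[0,0,0],[0,0,0],[0,0,0],[0,0,0],[0,0,0],[0,0,0],[0,0,0],[0,0,0]])

```text
time: 33.8
ee_pos: [0.5501, 0.3471, 0.2319]
eef_rot: [-0.637, 0.771, -0.0, -0.0]
wrist_force: [-0.4, -0.5, 0.5]
width: 0.0513
finger_force: 0.0
```

```bash
python3 - <<'E'
from h import *
s=cap('scene');t=cap('top'); ims=[]
for c in(s,t):
    o=proj(c,[.66,.11,.08]).astype(int)-45
    ims.append(cv2.resize(c['color'][o[1]:o[1]+90,o[0]:o[0]+90],None,fx=4,fy=4,interpolation=cv2.INTER_CUBIC))
cv2.imwrite('pics/a10.png',np.hstack(ims)[:,:,::-1])
E
```

```text
(no output)
```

View pics/a10.png

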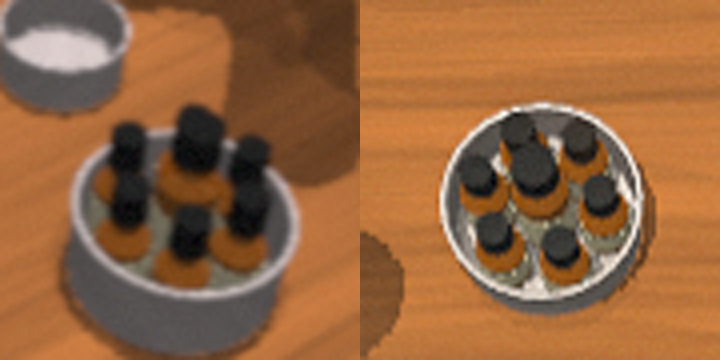

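Both views show the tall bottle upright in the middle, its cap at (535,165), with six small ones around it and the tin flat. Handing in.

```bash
python3 -c "
from rig import ctrl; print(ctrl.job_done())"
```

```text
the job is handed in; nothing more can be done
None
```

I handed the job in at about 34 s: in the last pictures all seven bottles stand upright in the tin with the tall one in the middle; the moves kept clear of the jars, but I did not re-measure them, and the hand-in returned no verdict.

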